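# Set the mixer's speed lever to the green slot

### The job

The red speed lever of the mixer base stands in its off slot, beside the black dash. Guide it through the zigzag gate to the slot that has the green mark at its end, bring it fully home in that slot, and let go of it.

Things in the scene. Friction and masses are not known exactly. Their poses are not given: they have to be found in the camera images.
- lever_knob (a point): Centre, half-way up, of the red knob (upright, round, 28 mm across, 40 mm tall, 24 to 64 mm above the gate plate) on an 8 mm steel stalk. The lever stays upright and slides level, ahead and across, as far as the gate lets its stalk; light friction of 1 to 3 N, stays where it is left. It starts near the end of the off slot (black dash), the left one.
- gate_centre (a point): Centre of the gate on the fixed white mixer base, on its 140 mm square plate, 68 mm above the worktop; x away from the robot, y left, turned with the base. Slots are 22 mm wide. A channel runs along y through the centre; from it open the off slot at y=+52 mm (to -x), the middle slot at y=0 (to +x), the right slot at y=-52 mm (to -x). Lever axis: x=0 in the channel, 32 mm off it at slot ends.
- green_mark: Green disc, 16 mm across, 3 mm thick, fixed on the plate at the end of the wanted slot; origin at the centre of its underside. In the gate's axes it lies at (+59, 0) mm, beyond the middle slot, or at (-59, -52) mm, beyond the right slot: 27 mm farther out than the axis of a lever that is at the end of that slot.
- blue_mark: Blue disc of the same size at the end of the other, wrong slot. (The low black drive coupling left of the gate, 113 mm from its centre, reaches 84 mm above the worktop.)

How it is judged:
At the end, for the whole second after the job is handed in: The lever stands in the slot with the green mark, its axis within 42 mm of the mark's centre, seen from above (27 mm when it is right at the slot's end, so within about 15 mm of fully home), released (horizontal distance between lever_knob and green_mark below 0.042 m); the robot touches nothing.
It also fails if it takes over 32 s, if anything falls off the work surface, if the arm or the gripper's body presses on something with over 40 N, if the wrist force passes 120 N, or if a joint passes its speed limit or range.

### The arm

A 7-joint arm with a two-finger parallel gripper is mounted at the origin on a cart in front of the work surface, level with it; the furniture and walls round the work are solid. World frame = base frame: x ahead of the robot, y to its left, z up, the work surface at z = 0. Lengths are in m, angles in rad, forces in N, time in s.
With the tool pointing down it reaches from about 0.35 to 0.9 m from the base axis. Payload 19.9 kg.
Tool frame: the origin (TCP) lies midway between the tips of the shut fingers; the grasp point (between the pads) lies 19 mm behind it (robot.tcp_to_grasp is the distance from the TCP to the grasp point, in m); x points along the fingers, y is the direction in which the jaws open and shut, and the axes are right-handed (so a half turn about x gives the same grasp; the last joint's range is limited). The gripper opens to 85 mm and grips with 20 to 120 N. Pads are 22 mm wide; open, the fingers measure 114 mm over their backs; the gripper's body (76 mm by 85 mm) begins 54 mm behind the grasp point. The pads swing forward as they close: fully open they stand 13 mm farther back than shut.
Start: joints at [-1.363, 0.417, -0.01, 1.614, 0.005, 1.111, -0.053], TCP at [0.154, 0.606, 0.231] pointing down, gripper open.
Joint ranges: [-2.81, 2.81], [-0.39, 2.02], [-1.27, 1.25], [0.06, 2.57], [-1.19, 4.33], [0.19, 2], [-2.82, 2.82]. Speed limits (rad/s): [1.89, 1.89, 2.39, 2.39, 3.01, 3.01, 3.01].

### API

Orientations are given as a unit quaternion [w, x, y, z].
In Python, from plant import robot gives the robot as it stands.
- The arm moves only by the shell command python3 -m crank 'ROWS' [OPENING] [FORCE]. ROWS is JSON, one flat list of numbers, 6 for each row, row after row: the shift along the tool's x, y, z in m, then the turn, a rotation vector about the tool's x, y, z in degrees. In form: [x, y, z, ax, ay, az, x, y, z, ax, ay, az, ...]. A call has 1 to 20 rows; each row is the pose to reach, as a shift and turn from the pose commanded when the call began, along the tool's axes at that moment; what a row does not reach only later rows make up. A row lasts 1/10 s, in which the tool goes at most 50 mm and 8.59 degrees, less where a joint would pass 70% of its speed; a pose out of reach is approached as far as the arm can. A call with a gripper value outside its range is refused whole. OPENING is the finger opening in m, from 0 to 0.0854, set as the call begins (- or left out, the last holds). The fingers move at their own pace and stop on an object; FORCE is the grip in N (left out, the last holds). Time passes only in rows, so rows that repeat a pose let the fingers close. It gives the time, the measured TCP pose, the force and the opening at its end, in the units of the state.
- robot.state(): the state, without advancing time (a new reading comes with each control period).
- robot.camera(name): name is "scene" or "top" or "wrist"; returns a dict with "image" (400x640x3 uint8, red, green, blue), "fov_y" (degrees; the focal length in pixels is half the picture's height over the tangent of half this angle, whatever the lens; pixels are square), "cx", "cy" (the principal point, pixels), "origin" and "orientation" of the camera in the world. Camera axes: x right, y up, looking along -z (the intrinsics and any distortion apply to the point x, -y, -z); pixel columns grow to the right and rows downward; lengths in m; the calibration is good to about 2 mm. A picture is of the moment at which its call begins. There is no depth.
- robot.sign_off(): hands the job in, once; it reports no verdict.
Trained networks look in a picture, given as the dict that the camera call returned (one of the last four; its "shot" number tells which), for a name from the list of things; names that differ only in an ending like _2 or _b are one class to them, and where a whole thing is asked for, a point or a joint stands for the part that bears it (a point fixed in the world has none). Each returns a list of dicts, best first, with "p" (0 to 1); they miss things now and then, are a little off and sometimes report something else, mostly with a low value. They report only what shows in the picture. A call takes as long as a camera call.
- robot.find_in(thing, picture): "extent" ([left, top, right, bottom] in pixels, round what is visible of it).
- robot.spot_point(thing, picture): "pixel" ([column, row] in pixels: a listed point, or the origin of a listed thing).
The state is a dict: "time_s": time; "q": joint angles; "joint_vel": joint speeds; "effort": joint torques, N m; "tcp_pos": TCP position; "ee_rot": TCP orientation; "force": force on the tool from outside, world axes, zero at the start; "torque": the same for the moment, N m; "gripper_width": finger opening in m.
Only numpy, scipy, OpenCV 4.12 (cv2) and the standard library are available. Lean on these libraries where they do the work, as an engineer would, in place of code of your own. Each camera call takes 0.05 s, during which the arm holds its last target. There are 200 camera calls.

## Working session

There is one attempt and no reset: what is moved stays moved. The work goes in short steps, Python scripts to look and compute and a shell command to move; the robot and the scene stay as the last step left them, time stands still between calls to the robot, and variables do not carry over. Pictures are saved under pics/ and viewed, about 8 in all and at most 12, crops included, and the job is handed in when it is done.

```bash
mkdir -p pics; ls; cat > h.py <<'E'
import numpy as np,cv2
from scipy.spatial.transform import Rotation as R
from plant import robot
def rot(q): return R.from_quat([q[1],q[2],q[3],q[0]])
def ray(c,px):
    f=c["image"].shape[0]/2/np.tan(np.radians(c["fov_y"]/2))
    d=np.array([(px[0]-c["cx"])/f,-(px[1]-c["cy"])/f,-1.])
    return np.array(c["origin"]),rot(c["orientation"]).apply(d)
def atz(c,px,z):
    o,d=ray(c,px); return o+d*(z-o[2])/d[2]
def save(c,n): cv2.imwrite("pics/"+n+".png",c["image"][:,:,::-1])
E
python3 - <<'E'
from h import *
s=robot.state();print(s["tcp_pos"],s["ee_rot"],s["time_s"])
for n in ("top","scene"):
    c=robot.camera(n);save(c,n);print(n,{k:v for k,v in c.items() if k!="image"})
    for t,z in (("lever_knob",.112),("gate_centre",.068),("green_mark",.068),("blue_mark",.068)):
        for d in robot.spot_point(t,c)[:2]: print(t,d["p"],d["pixel"],atz(c,d["pixel"],z))
E
```

```text
pics
[0.15381317 0.6054128  0.23065759] [ 0.70160885  0.08730585  0.70167512 -0.08817452] 0.0
top {'fov_y': 48.41275059904838, 'cx': 315.8540780082819, 'cy': 201.9199840138415, 'origin': array([ 0.3810376 , -0.07537562,  0.98411589]), 'orientation': array([ 0.71122649,  0.06520798, -0.06794975, -0.69662589]), 'shot': 1}
lever_knob 0.51 [305.7, 194.7] [ 0.5617947  -0.05645906  0.112     ]
gate_centre 0.69 [338.8, 193.0] [ 0.57605837 -0.12506955  0.068     ]
green_mark 0.61 [345.0, 167.0] [ 0.63291329 -0.13767595  0.068     ]
blue_mark 0.37 [359.7, 228.8] [ 0.50111885 -0.16921218  0.068     ]
scene {'fov_y': 45.02456226155391, 'cx': 318.45128418325504, 'cy': 209.71699191055941, 'origin': array([ 0.2083722 , -0.66591185,  0.65863467]), 'orientation': array([ 0.85858527,  0.43016522, -0.12087008, -0.25135561]), 'shot': 2}
lever_knob 0.68 [306.3, 218.2] [ 0.56131396 -0.05878298  0.112     ]
gate_centre 0.67 [327.8, 252.1] [ 0.57044398 -0.11732993  0.068     ]
green_mark 0.45 [357.6, 242.0] [ 0.63261419 -0.1240892   0.068     ]
blue_mark 0.41 [311.4, 283.4] [ 0.50378532 -0.16828795  0.068     ]
```

View pics/top.png

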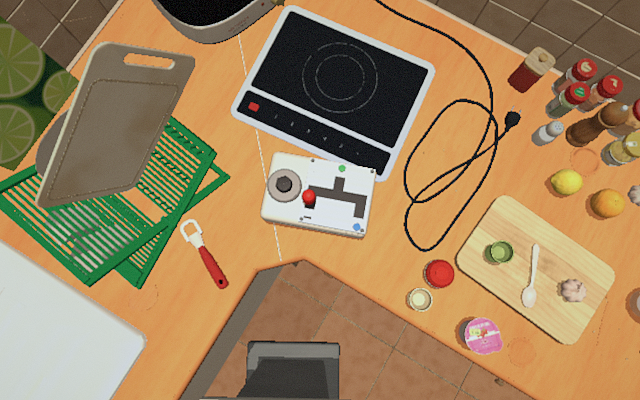

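View pics/scene.png

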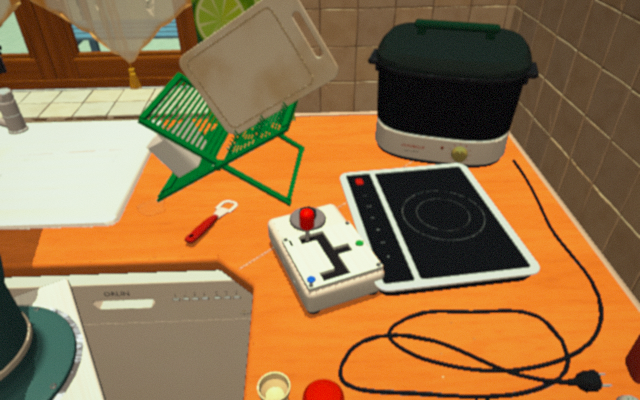

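The top view shows the knob at about (309,197), the green disc at (342,168) at the middle slot, and the blue disc at (357,227) at the right slot. The scene view agrees. I'll refine these with colour centroids and fit the gate pose.

```bash
cat >> h.py <<'E'
def blob(c,lo,hi,box):
    x0,y0,x1,y1=box; m=cv2.inRange(cv2.cvtColor(c["image"],cv2.COLOR_RGB2HSV),lo,hi)[y0:y1,x0:x1]
    n,l,st,ce=cv2.connectedComponentsWithStats(m); i=1+np.argmax(st[1:,4])
    return ce[i]+[x0,y0],st[i]
def gate(g,b):
    lg,lb=np.array([.059,0]),np.array([-.059,-.052])
    v=(g-b)[:2];w=lg-lb
    a=np.arctan2(v[1],v[0])-np.arctan2(w[1],w[0]);M=np.array([[np.cos(a),-np.sin(a)],[np.sin(a),np.cos(a)]])
    return (g+b)[:2]/2-M@((lg+lb)/2),a,M,np.linalg.norm(v)/np.linalg.norm(w)
E
python3 - <<'E'
from h import *
K=[]
for n,B in (("top",[(332,158,352,178),(347,217,367,237),(295,183,325,212)]),("scene",[(350,235,370,250),(302,272,321,290),(294,200,324,238)])):
    c=robot.camera(n)
    g,sg=blob(c,(45,100,50),(85,255,255),B[0]);b,sb=blob(c,(95,100,50),(130,255,255),B[1])
    k=blob(c,(0,150,70),(8,255,255),B[2])
    G=atz(c,g,.0705);Bl=atz(c,b,.0705)
    c0,a,M,s=gate(G,Bl)
    print(n,g,sg[4],b,sb[4],G,Bl,"gate",c0,np.degrees(a),"scale",s)
    for z in (.112,.132): print(" knob",k[0],k[1],atz(c,k[0],z), "in gate",M.T@(atz(c,k[0],z)[:2]-c0))
    K.append(ray(c,k[0]))
(o,d),(p,e)=K
t=np.linalg.lstsq(np.c_[d,-e],p-o,rcond=None)[0];print("tri",o+d*t[0],p+e*t[1])
s=robot.state();print(rot(s["ee_rot"]).as_matrix(),s["time_s"])
E
```

```text
top [341.48387097 167.77419355] 31 [356.5 226.5] 32 [ 0.63036496 -0.13005516  0.0705    ] [ 0.50544483 -0.16232153  0.0705    ] gate [ 0.57210628 -0.12053005] -9.299301630164578 scale 1.0005457917174387
 knob [308.60645161 196.34193548] [  7   6  14  16 155] [ 0.55856606 -0.06235288  0.112     ] in gate [-0.02276322  0.0552246 ]
 knob [308.60645161 196.34193548] [  7   6  14  16 155] [ 0.55449485 -0.06265153  0.132     ] in gate [-0.02673267  0.054272  ]
scene [359.23076923 242.5       ] 26 [310.68421053 279.        ] 38 [ 0.63252093 -0.12917974  0.0705    ] [ 0.50696414 -0.16090764  0.0705    ] gate [ 0.57407871 -0.11940782] -9.600409298780084 scale 1.004295767770013
 knob [306.52413793 218.34482759] [  6   7  15  24 290] [ 0.56143521 -0.0593795   0.112     ] in gate [-0.02247769  0.05707899]
 knob [306.52413793 218.34482759] [  6   7  15  24 290] [ 0.54851751 -0.08157101  0.132     ] in gate [-0.03151347  0.03304391]
tri [ 0.55796544 -0.06239694  0.1149506 ] [ 0.5593525  -0.06295742  0.11522458]
[[ 1.42640445e-05  2.46215471e-01  9.69215116e-01]
 [-7.23830319e-05  9.69215114e-01 -2.46215469e-01]
 [-9.99999997e-01 -6.66427003e-05  3.16467498e-05]] 0.6
```

```bash
python3 - <<'E'
from h import *
c=robot.camera("top")
for p in [(90,285),(140,285),(228,178),(45,205),(190,60)]: print("top",p,atz(c,p,0)[:2],atz(c,p,.2)[:2])
c=robot.camera("scene")
for p in [(163,197),(290,200),(240,130),(190,75)]: print("scene",p,atz(c,p,0)[:2],atz(c,p,.2)[:2])
s=robot.state();M=rot(s["ee_rot"]).as_matrix()
for w in [(.25,.38,.28),(.38,.12,.28),(.556,-.0625,.21)]: print(M.T@(np.array(w)-s["tcp_pos"]))
E
```

```text
top (90, 285) [0.37511838 0.4086048 ] [0.37632133 0.31024638]
top (140, 285) [0.37730488 0.30045719] [0.37806347 0.22407741]
top (228, 178) [0.61997717 0.12344345] [0.57141793 0.08303783]
top (45, 205) [0.54894504 0.5294143 ] [0.51482153 0.406504  ]
top (190, 60) [0.90825449 0.23088192] [0.80110921 0.16864179]
scene (163, 197) [0.3915333  0.32030115] [0.33591488 0.02082921]
scene (290, 200) [0.63756455 0.14555975] [ 0.50723666 -0.10085048]
scene (240, 130) [0.68857782 0.5297477 ] [0.54275932 0.16667554]
scene (190, 75) [0.71830908 1.0211578 ] [0.56346242 0.5088648 ]
[-0.04869707 -0.19513566  0.14875099]
[-0.04869026 -0.41511296  0.33877727]
[ 0.02131404 -0.54864668  0.55430081]
```

```bash
python3 -m crank '[-0.025,-0.05,0.035,0,0,0, -0.045,-0.09,0.07,0,0,0, -0.05,-0.13,0.1,0,0,0, -0.05,-0.165,0.125,0,0,0, -0.05,-0.195,0.15,0,0,0, -0.05,-0.225,0.175,-2,0,0, -0.05,-0.255,0.2,-4.85,0,0, -0.05,-0.285,0.225,-4.85,0,0, -0.05,-0.315,0.25,-4.85,0,0, -0.05,-0.345,0.275,-4.85,0,0, -0.05,-0.375,0.3,-4.85,0,0, -0.05,-0.4,0.33,-4.85,0,0, -0.05,-0.425,0.36,-4.85,0,0, -0.035,-0.45,0.39,-4.85,0,0, -0.02,-0.475,0.42,-4.85,0,0, -0.005,-0.495,0.45,-4.85,0,0, 0.005,-0.515,0.48,-4.85,0,0, 0.01,-0.53,0.5,-4.85,0,0, 0.01,-0.53,0.5,-4.85,0,0, 0.01,-0.53,0.5,-4.85,0,0]' 0.0854 40
python3 - <<'E'
from h import *
s=robot.state();print(s["tcp_pos"],rot(s["ee_rot"]).as_matrix(),s["force"])
c=robot.camera("wrist");save(c,"w1");print({k:v for k,v in c.items() if k!="image"})
for t,z in (("lever_knob",.112),("gate_centre",.068),("green_mark",.068),("blue_mark",.068)):
    for d in robot.spot_point(t,c)[:2]: print(t,d["p"],d["pixel"],atz(c,d["pixel"],z))
E
```

```text
time_s: 2.7
tcp_pos: [0.5079, -0.0313, 0.2211]
ee_rot: [0.704, 0.058, 0.705, -0.058]
force: [-0.3, -0.1, -0.1]
gripper_width: 0.0856
[ 0.50786698 -0.03128654  0.2211002 ] [[-6.18838269e-04  1.64299780e-01  9.86410259e-01]
 [-4.18774713e-04  9.86410319e-01 -1.64300053e-01]
 [-9.99999721e-01 -5.14758834e-04 -5.41623861e-04]] [-0.3379157  -0.12057998 -0.08579993]
{'fov_y': 60.12972131106862, 'cx': 326.53278723027586, 'cy': 204.97485637449998, 'origin': array([ 0.44332483, -0.02106457,  0.36273253]), 'orientation': array([ 0.75621215, -0.09930281, -0.0843443 ,  0.64122397]), 'shot': 7}
lever_knob 0.89 [302.8, 269.9] [ 0.55885909 -0.05917698  0.112     ]
gate_centre 0.97 [246.3, 273.6] [ 0.57421666 -0.11852225  0.068     ]
green_mark 0.74 [248.4, 329.7] [ 0.63309708 -0.12984114  0.068     ]
blue_mark 0.82 [182.7, 210.2] [ 0.50498034 -0.16046445  0.068     ]
blue_mark 0.71 [245.7, 272.3] [ 0.5728322  -0.11877889  0.068     ]
```

View pics/w1.png

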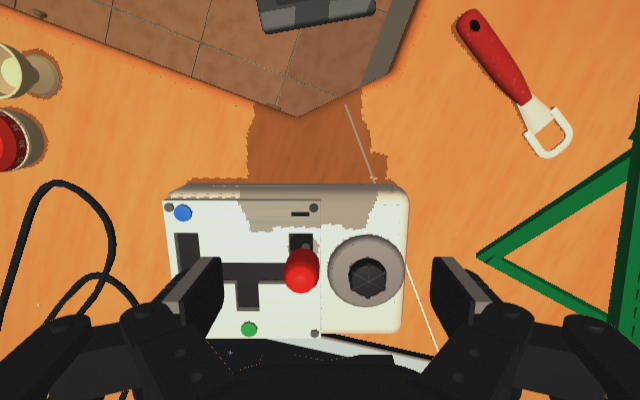

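The wrist view shows the knob at (302,270) and the green disc at (249,329), beyond the middle slot. Blue is at (183,212). All three cameras agree to about 3 mm, so I'll descend and grip.

```bash
python3 -m crank '[0,-0.01,0.027,0,0,0, 0,-0.021,0.053,0,0,0, 0.02,-0.021,0.053,0,0,0, 0.045,-0.021,0.053,0,0,0, 0.07,-0.021,0.053,0,0,0, 0.095,-0.021,0.053,0,0,0, 0.112,-0.021,0.053,0,0,0, 0.122,-0.021,0.053,0,0,0, 0.122,-0.021,0.053,0,0,0, 0.122,-0.021,0.053,0,0,0]' 
python3 -m crank '[0,0,0,0,0,0, 0,0,0,0,0,0, 0,0,0,0,0,0, 0,0,0,0,0,0, 0,0,0,0,0,0, 0,0,0,0,0,0, 0,0,0,0,0,0, 0,0,0,0,0,0, 0,0,0,0,0,0, 0,0,0,0,0,0]' 0.01 40
python3 - <<'E'
from h import *
c=robot.camera("wrist");save(c,"w2")
s=robot.state();print(s["force"]);p=s["tcp_pos"][:2]
a=np.radians(-9.45);M=np.array([[np.cos(a),-np.sin(a)],[np.sin(a),np.cos(a)]])
print("tcp in gate",M.T@(p-[.5735,-.1195]))
for d in robot.spot_point("gate_centre",c)[:2]: print(d["p"],atz(c,d["pixel"],.068))
E
```

```text
time_s: 3.95
tcp_pos: [0.5572, -0.0604, 0.1001]
ee_rot: [0.705, 0.058, 0.704, -0.058]
force: [-0.4, 0.4, 0.8]
gripper_width: 0.0854
time_s: 4.95
tcp_pos: [0.5571, -0.0604, 0.0995]
ee_rot: [0.705, 0.058, 0.705, -0.058]
force: [-1.0, 0.6, 5.3]
gripper_width: 0.0264
[-0.95141691  1.10211933  5.65185696]
tcp in gate [-0.02590001  0.05555926]
0.79 [ 0.57393491 -0.11968531  0.068     ]
```

View pics/w2.png

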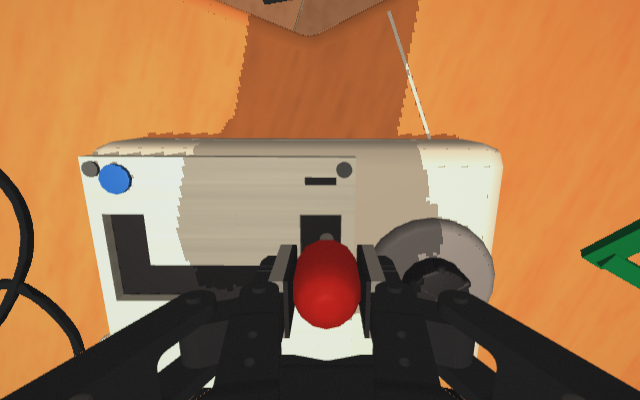

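The knob at (327,285) is held between both pads, opening 26 mm. Next I move it ahead into the channel, then across.

```bash
python3 -m crank '[0,-0.001,0.005,0,0,0, 0,-0.003,0.012,0,0,0, 0,-0.003,0.019,0,0,0, 0,-0.003,0.026,0,0,0, 0,-0.003,0.026,0,0,0, 0,-0.003,0.026,0,0,0, 0,-0.01,0.026,0,0,0, 0,-0.018,0.026,0,0,0, 0,-0.026,0.026,0,0,0, 0,-0.034,0.026,0,0,0, 0,-0.042,0.026,0,0,0, 0,-0.05,0.026,0,0,0, 0,-0.0555,0.026,0,0,0, 0,-0.0555,0.026,0,0,0, 0,-0.0555,0.026,0,0,0]'
python3 - <<'E'
from h import *
s=robot.state();p=s["tcp_pos"][:2]
a=np.radians(-9.45);M=np.array([[np.cos(a),-np.sin(a)],[np.sin(a),np.cos(a)]])
print("tcp in gate",M.T@(p-[.5735,-.1195]),"force in gate",M.T@s["force"][:2])
E
```

```text
time_s: 6.55
tcp_pos: [0.5736, -0.1199, 0.0997]
ee_rot: [0.705, 0.058, 0.704, -0.058]
force: [1.0, -1.1, 8.4]
gripper_width: 0.026
tcp in gate [ 0.00021325 -0.00040203] force in gate [ 1.16296574 -0.94196583]
```

Free passage with low force. Now ahead into the middle slot, to its end.

```bash
python3 -m crank '[0,0,0.006,0,0,0, 0,0,0.012,0,0,0, 0,0,0.018,0,0,0, 0,0,0.024,0,0,0, 0,0,0.029,0,0,0, 0,0,0.032,0,0,0, 0,0,0.032,0,0,0, 0,0,0.032,0,0,0]'
python3 - <<'E'
from h import *
s=robot.state();p=s["tcp_pos"][:2]
a=np.radians(-9.45);M=np.array([[np.cos(a),-np.sin(a)],[np.sin(a),np.cos(a)]])
print("tcp in gate",M.T@(p-[.5735,-.1195]),"force in gate",M.T@s["force"][:2])
c=robot.camera("wrist");save(c,"w3")
E
```

```text
time_s: 7.35
tcp_pos: [0.6039, -0.1248, 0.0996]
ee_rot: [0.704, 0.058, 0.705, -0.058]
force: [-11.1, 2.2, 16.7]
gripper_width: 0.0263
tcp in gate [ 0.03087063 -0.00026152] force in gate [-11.28728108   0.39961779]
```

View pics/w3.png

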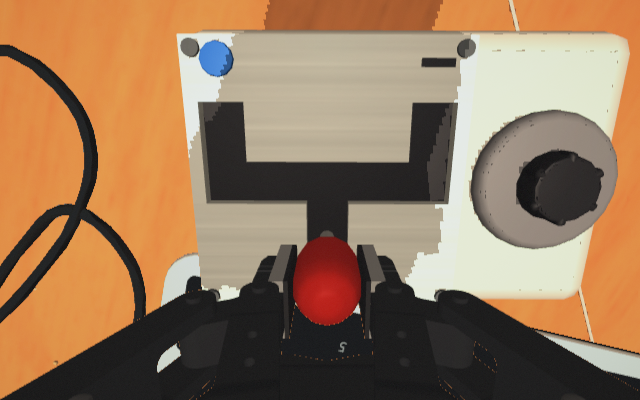

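The knob at (327,280) is in the middle slot and pushing against its end (11 N). Release and lift straight up, then check.

```bash
python3 -m crank '[0,0,0,0,0,0, 0,0,0,0,0,0, 0,0,0,0,0,0, 0,0,0,0,0,0, 0,0,0,0,0,0, 0,0,0,0,0,0, 0,0,0,0,0,0]' 0.0854
python3 -m crank '[-0.01,0,0,0,0,0, -0.03,0,0,0,0,0, -0.06,0,0,0,0,0, -0.1,0,0,0,0,0, -0.14,0,-0.02,0,0,0, -0.16,0,-0.06,0,0,0, -0.16,0,-0.1,0,0,0, -0.16,0,-0.1,0,0,0, -0.16,0,-0.1,0,0,0]'
python3 - <<'E'
from h import *
s=robot.state();print(s["force"],s["gripper_width"])
for n in ("wrist","scene"):
    c=robot.camera(n);save(c,n+"4")
    k=robot.spot_point("lever_knob",c)[:1];g=robot.spot_point("green_mark",c)[:1]
    print(n,k,g)
    if k and g:
        K=atz(c,k[0]["pixel"],.112);G=atz(c,g[0]["pixel"],.068);print(K,G,"dist",np.linalg.norm((K-G)[:2]))
E
```

```text
time_s: 8.1
tcp_pos: [0.605, -0.1247, 0.0993]
ee_rot: [0.705, 0.058, 0.705, -0.058]
force: [-0.3, 0.8, -1.3]
gripper_width: 0.0851
time_s: 9.0
tcp_pos: [0.5063, -0.1081, 0.2604]
ee_rot: [0.705, 0.058, 0.704, -0.057]
force: [0.1, -0.0, -0.1]
gripper_width: 0.0855
[ 0.12731895 -0.02666751 -0.09234061] 0.0855207666885052
wrist [{'pixel': [327.4, 294.7], 'p': 0.81}] []
scene [{'pixel': [344.8, 229.6], 'p': 0.93}] [{'pixel': [358.0, 240.4], 'p': 0.46}]
[ 0.6018213  -0.12462293  0.112     ] [ 0.63595119 -0.12078334  0.068     ] dist 0.03434518107535031
```

View pics/wrist4.png

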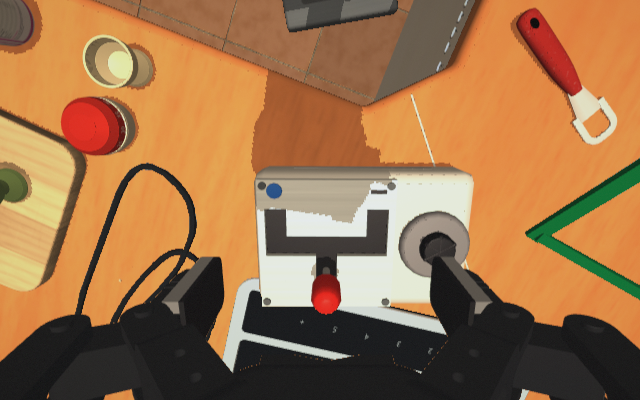

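The knob at (326,294) stands alone at the end of the middle slot, and the gripper is open and clear. The knob is 28–30 mm from the earlier colour-fitted green mark, and 34 mm by the network's weaker reading. Both are under 42 mm.

```bash
python3 -c "
from plant import robot
print(robot.sign_off())"
```

```text
the job is handed in; nothing more can be done
None
```

I guided the lever out of the off slot and along the channel into the middle slot, which has the green mark. There I pushed it against the slot's end (about 11 N), released it and lifted clear. I handed the job in at about 9 s.

- **Position:** the scene camera's knob reading is about 30 mm from the green mark as I had located it by colour earlier. The network's own low-confidence reading of the mark (0.46) gave 34 mm. Both are under the 42 mm limit.
- **Release:** the gripper was fully open, raised to 0.26 m, with a force near zero.
- **Failed check:** the last wrist picture gave no distance, because the network found no green mark in it; the knob appears to hide it. That picture does show the lever standing free at the end of the middle slot.

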